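# Put the stray paint pot back in the carousel

## Robot

A 7-joint arm with a two-finger parallel gripper is mounted at the origin on a cart in front of the work surface, level with it; the furniture and walls round the work are solid. World frame = base frame: x ahead of the robot, y to its left, z up, the work surface at z = 0. Lengths are in mm, angles in rad, forces in N, time in s.
With the tool pointing down it reaches from about 375 to 925 mm from the base axis. Payload 3.1 kg.
Tool frame: the origin (TCP) lies at the very end of the fingers, on their centre line; the grasp point (between the pads) lies manip.grip_point_offset behind it (manip.grip_point_offset is the distance from the TCP to the grasp point, in mm); z points along the fingers, y is the line along which they close (so a half turn about z gives the same grasp; the last joint's range is limited). The gripper opens to 85 mm and grips with 20 to 120 N. Pads are 22 mm wide; open, the fingers measure 114 mm over their backs; the gripper's body (76 mm by 85 mm) begins 54 mm behind the grasp point. The pads swing forward as they close: fully open they stand 13 mm farther back than shut.
Start: joints at [-1.405, 0.383, 0.044, 1.598, -0.018, 1.161, -0.05], TCP at [169.465, 627.523, 231.269] pointing down, gripper open.
Joint ranges: [-2.61, 2.61], [-0.41, 2.15], [-1.48, 1.57], [0, 2.5], [-1.57, 4.71], [0.05, 1.97], [-2.85, 2.85]. Speed limits (rad/s): [2.79, 2.79, 3.14, 3.14, 3.14, 3.14, 3.14].

## Interface

Orientations are given as a rotation vector (axis times angle).
In Python, from workcell import telemetry, eyes, manip, silhouettes gives the robot as it stands.
- The arm moves only by the tool arm_command, never from a script. Its argument "motion" is a list of rows, each an object of numbers: "dx", "dy", "dz": the shift along the tool's x, y, z each as a share of 30 cm, from -1 to 1; "rx", "ry", "rz": the turn, a rotation vector about the tool's x, y, z each as a share of pi/2 rad, from -1 to 1. A call has 1 to 10 rows; each row is the pose to reach, as a shift and turn from the pose commanded when the call began, along the tool's axes at that moment; what a row does not reach only later rows make up. A row lasts 1/12 s, in which the tool goes at most 41.7 mm and 7.16 degrees, less where a joint would pass 70% of its speed; a pose out of reach is approached as far as the arm can. A call with a number of a shift or a turn outside -1 to 1 is refused whole. A call with a gripper value outside its range is refused whole. "hand" is the gripper command: -1 is shut, 1 is fully open, values between are in proportion, set as the call begins (left out, the last holds). The fingers move at their own pace and stop on an object; "grip_force" is the grip in N (left out, the last holds). Time passes only in rows, so rows that repeat a pose let the fingers close. It gives the time, the measured TCP pose, the force, the opening and the grip force at its end, in the units of the state.
- telemetry.get_state(): the state, without advancing time (a new reading comes with each control period).
- eyes.capture(name): name is "side" or "top" or "wrist"; returns a dict with "image" (400x640x3 uint8, blue, green, red), "mtx" (3x3 intrinsics, pixels), "R" (3x3) and "t" (3): a world point X has camera coordinates R X + t. Camera axes: x right, y down, z forward; pixel columns grow to the right and rows downward; lengths in mm; the calibration is good to about 2 mm. A picture is of the moment at which its call begins. There is no depth.
- manip.hand_in(): hands the job in; it is judged then, once.
Trained networks look in a picture, given as the dict that the camera call returned (one of the last four; its "shot" number tells which), for a name from the list of things; names that differ only in an ending like _2 or _b are one class to them, and where a whole thing is asked for, a point or a joint stands for the part that bears it (a point fixed in the world has none). Each returns a list of dicts, best first, with "score" (0 to 1); they miss things now and then, are a little off and sometimes report something else, mostly with a low value. They report only what shows in the picture. A call takes as long as a camera call. They do not tell look-alikes from the thing itself.
- silhouettes(picture, label): "region" (400x640 bool, what is visible of it) and "point" ([column, row] in pixels, amid what is visible of it).
The state is a dict: "time_s": time; "joint_positions": joint angles; "joint_vel": joint speeds; "effort": joint torques, N m; "eef_pos": TCP position; "eef_rot": TCP orientation; "wrist_force": force on the tool from outside, world axes, zero at the start; "ft_torque": the same for the moment, N m; "width": finger opening in mm; "grip_force": force on a finger pad.
Only numpy, scipy, OpenCV 4.12 (cv2) and the standard library are available. Lean on these libraries where they do the work, as an engineer would, in place of code of your own. Each camera call takes 0.05 s, during which the arm holds its last target. There are 200 camera calls.

## Task

The paint carousel on the bench has one empty cup. First push the carousel round by its rim, where five pegs give a hold, without pushing on the stored pots, until the empty cup stands at the front, in line with the pointer on the foot; then stand the stray paint pot upright in that cup, with the cup left at the pointer. Leave the tin and the glue bottle standing where they are.

Things in the scene. Friction and masses are not known exactly. Their poses are not given: they have to be found in the camera images.
- carousel_foot: Fixed foot of the paint carousel, screwed to the bench: black disc 184 mm across under the turntable. Origin on the bench, on the turning axis; z up. Its flat black pointer, 9 mm high and 22 mm wide, runs along the foot's -x axis and shows beyond the turntable as an arrow tip 120 to 152 mm from the axis: that is the front.
- carousel (a joint): Angle of the plywood turntable on its foot, rad, growing counter-clockwise seen from above; at 0 (or any whole turn) the empty cup stands at the pointer. Turns endlessly both ways; drag of 0.15 N m (about 1.3 N at the pegs) stops it as soon as it is no longer pushed.
- turntable_top (a point): Point on the turning axis at the turntable's upper face, 28 mm above the bench. The turntable is a plywood disc 240 mm across and 12 mm thick. Five cups stand on it, 72 degrees apart, their centres 65 mm from the axis. At the axis is a low steel cap, top 36 mm above the bench.
- rim_peg (a point): Top of one of the five upright aluminium rim pegs: each 10 mm thick, from the turntable's upper face to 60 mm above the bench, 112 mm from the axis, midway between two neighbouring cups (36 degrees to either side of each cup). This one is 36 degrees counter-clockwise (from above) of the empty cup; it turns with the turntable.
- empty_cup (a point): Centre of the floor of the empty cup, which turns with the turntable: 28 mm above the bench, 65 mm from the axis. The cup is a low wooden ring of 48 mm inner and 54 mm outer diameter, 8 mm high, open to the turntable's face. Its frame's z is up, its -x points away from the axis.
- front_spot (a point): Fixed point over the pointer's line, 65 mm from the axis and 28 mm above the bench: where the empty cup's centre must come.
- stray_pot: The stray paint pot, the only one that is not on the carousel, standing on the bench: white pot 36 mm across and 42 mm high (jar 34 mm across to 30 mm height, lid 36.4 mm across above), about 45 g. Origin at the centre of its underside, z up.
- stored_pot_1: Paint pot like the stray one, stored in another cup of the carousel; it fits firmly and turns with the turntable, its top 70 mm above the bench. Origin at the centre of its underside.
- stored_pot_2: Paint pot like the stray one, stored in another cup of the carousel; it fits firmly and turns with the turntable, its top 70 mm above the bench. Origin at the centre of its underside.
- stored_pot_3: Paint pot like the stray one, stored in another cup of the carousel; it fits firmly and turns with the turntable, its top 70 mm above the bench. Origin at the centre of its underside.
- stored_pot_4: Paint pot like the stray one, stored in another cup of the carousel; it fits firmly and turns with the turntable, its top 70 mm above the bench. Origin at the centre of its underside.
- nozzle_tin: Low grey round tin, 43 mm across, 21 mm high, standing loose on the bench; a bystander. Origin at the centre of its underside.
- super_glue: Small glue bottle with a long nozzle, 30 mm across, 92 mm high, standing loose on the bench; a bystander. Origin at the centre of its underside.
There are look-alikes about, which are no part of the job. Of the things shaped like the stray_pot, the white one is meant.

How it is judged (in metres and radians):
On the way, in this order (a step that is already met when the one before it is completed fails the run):
1. the turntable is turned, still without the stray pot, until the empty cup stands at the pointer (centre within 10 mm of the front spot) and rests there (horizontal distance between empty_cup and front_spot below 0.01 m and velocity of joint carousel between -0.05 and 0.05 rad/s and horizontal distance between stray_pot and empty_cup above 0.06 m), for 0.3 s.
2. the stray pot stands in the empty cup (horizontal distance between stray_pot and empty_cup below 0.01 m and z of stray_pot in the frame of empty_cup between -0.004 and 0.004 m and angle between stray_pot's own z axis and vertical below 0.12 rad), for 0.2 s.
At the end, for the whole second after the job is handed in: The stray pot stands upright (within 7 degrees) on the floor of the formerly empty cup (within 10 mm of its centre, within 4 mm in height), released and at rest, and that cup stands still at the pointer, its centre within 12 mm of the front spot (all of step 2 and horizontal distance between empty_cup and front_spot below 0.012 m and velocity of joint carousel between -0.05 and 0.05 rad/s and contact force between each of the arm, the fingers and stray_pot below 0.05 N and linear speed of stray_pot below 0.02 m/s); the robot touches nothing.
It fails at once if a stored pot is pushed by the robot with more than 3 N (contact force between any of the arm, the fingers and stored_pot_1 above 3 N or contact force between any of the arm, the fingers and stored_pot_2 above 3 N or contact force between any of the arm, the fingers and stored_pot_3 above 3 N or contact force between any of the arm, the fingers and stored_pot_4 above 3 N).
It fails at once if the tin or the glue bottle is shifted by more than 25 mm or knocked over (distance of any of nozzle_tin, super_glue from where it was at the start of the episode above 0.025 m or angle between any of nozzle_tin, super_glue's own z axis and vertical above 0.5 rad).
It also fails if it takes over 58 s, if anything falls off the work surface, if the arm or the gripper's body presses on something with over 40 N, if the wrist force passes 120 N, or if a joint passes its speed limit or range.

## Working session

There is one attempt and no reset: what is moved stays moved. The work goes in short steps, Python scripts to look and compute and a tool call to move; the robot and the scene stay as the last step left them, time stands still between calls to the robot, and variables do not carry over. Pictures are saved under pics/ and viewed, at most 10 in all, crops included, and the job is handed in when it is done.

Besides the shell and the picture viewer there is one more tool, called after "Emit:" as name(argument=value, ...), one argument or row to a line, values as JSON. arm_command: Moves the arm, as the interface text tells. Shift numbers are shares of 30 cm and turn numbers shares of pi/2 rad, none past 1 either way. Its arguments: {"type":"object","properties":{"motion":{"type":"array"},"hand":{"type":"number"},"grip_force":{"type":"number"}},"required":["motion"]}

```bash
mkdir -p pics
cat > h.py <<'E'
import numpy as np,cv2
from workcell import telemetry,eyes,manip,silhouettes
from scipy.spatial.transform import Rotation as Ro
def pix2plane(p,uv,z):
    d=p["R"].T@np.linalg.inv(p["mtx"])@np.array([uv[0],uv[1],1.]); c=-p["R"].T@p["t"]
    return c+d*(z-c[2])/d[2]
def proj(p,X):
    q=p["mtx"]@(p["R"]@np.asarray(X,float)+p["t"]); return q[:2]/q[2]
def tool(dw):  # world vector mm -> tool shares
    return Ro.from_rotvec(telemetry.get_state()["eef_rot"]).inv().apply(dw)/300
E
python3 - <<'E'
from h import *
s=telemetry.get_state();print(s,manip.grip_point_offset)
for n in("top","side"):
    p=eyes.capture(n);cv2.imwrite(f"pics/{n}0.png",p["image"]);print(n,-p["R"].T@p["t"])
    for l in("carousel_foot","carousel","stray_pot","nozzle_tin","super_glue","empty_cup","rim_peg"):
        for r in silhouettes(p,l)[:7]: print(l,round(r["score"],2),np.round(r["point"]),np.round(pix2plane(p,r["point"],30 if l!="carousel_foot" else 0)),r["region"].sum())
E
```

```text
{'time_s': 0.0, 'joint_positions': array([-1.40482098,  0.38385798,  0.0438149 ,  1.59954433, -0.01791935,
        1.16119143, -0.04987777]), 'joint_vel': array([-0.00054571, -0.00067957, -0.00047786,  0.00092124,  0.00140567,
        0.00090499, -0.0022201 ]), 'effort': array([-2.52326663e-04, -4.33469188e+01,  1.02472611e+00, -2.49504840e+01,
        1.06971734e-02,  1.16035601e-02,  8.96310354e-06]), 'eef_pos': array([169.2187361 , 626.62758508, 229.88574282]), 'eef_rot': array([-0.41293187, -3.11410425,  0.00408225]), 'wrist_force': array([-0.39574425, -0.74444808, -0.13888759]), 'ft_torque': array([0.023313  , 0.01322326, 0.01238833]), 'grip_force': 0.0, 'width': 85.08239144198865} 18.700000000000003
top [ 499.89233376   61.12413077 1127.89867797]
carousel_foot 0.96 [317. 188.] [543.  90.   0.] 5973
carousel 0.75 [315. 190.] [536.  95.  30.] 5944
carousel 0.52 [218. 224.] [442. 359.  30.] 181
stray_pot 0.76 [194. 208.] [487. 428.  30.] 184
stray_pot 0.68 [236. 192.] [530. 313.  30.] 155
stray_pot 0.61 [201. 184.] [553. 410.  30.] 182
stray_pot 0.55 [220. 224.] [443. 354.  30.] 1
[... 288 characters left out ...]
 30.] 5828
rim_peg 0.34 [320. 190.] [537.  81.  30.] 5935
side [ 380.45067297 1108.98091897  510.4613207 ]
carousel_foot 0.64 [317. 212.] [548.  65.   0.] 2756
carousel_foot 0.49 [341. 262.] [447. 329.   0.] 318
stray_pot 0.9 [317. 275.] [491. 433.  30.] 336
stray_pot 0.73 [310. 249.] [524. 328.  30.] 277
stray_pot 0.61 [340. 260.] [446. 367.  30.] 282
stray_pot 0.55 [287. 272.] [557. 428.  30.] 352
nozzle_tin 0.66 [329. 174.] [ 542. -201.   30.] 73
nozzle_tin 0.44 [315. 211.] [544. 116.  30.] 2804
super_glue 0.57 [357. 168.] [ 443. -278.   30.] 132
empty_cup 0.98 [318. 210.] [537. 107.  30.] 2537
empty_cup 0.35 [318. 213.] [534. 131.  30.] 2653
rim_peg 0.72 [318. 210.] [536. 111.  30.] 2646
```

```bash
python3 -c "
import cv2
a=cv2.imread('pics/top0.png')[110:270,160:500];b=cv2.imread('pics/side0.png')[140:310,220:420]
cv2.imwrite('pics/top1.png',cv2.resize(a,None,fx=2.35,fy=2.35,interpolation=cv2.INTER_CUBIC))
cv2.imwrite('pics/side1.png',cv2.resize(b,None,fx=3.5,fy=3.5,interpolation=cv2.INTER_CUBIC))"
```

```text
(no output)
```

View pics/top1.png

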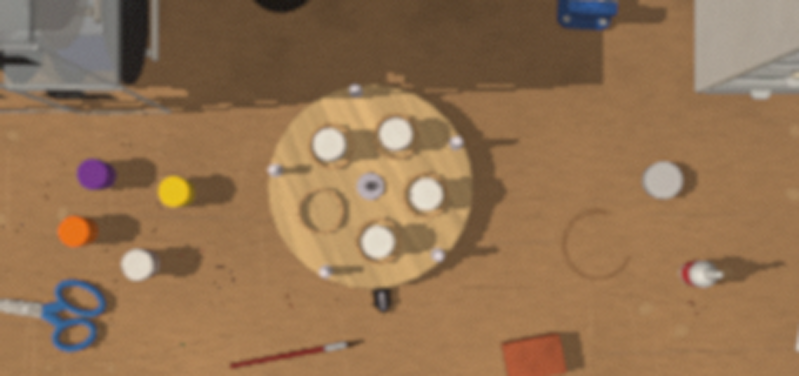

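View pics/side1.png

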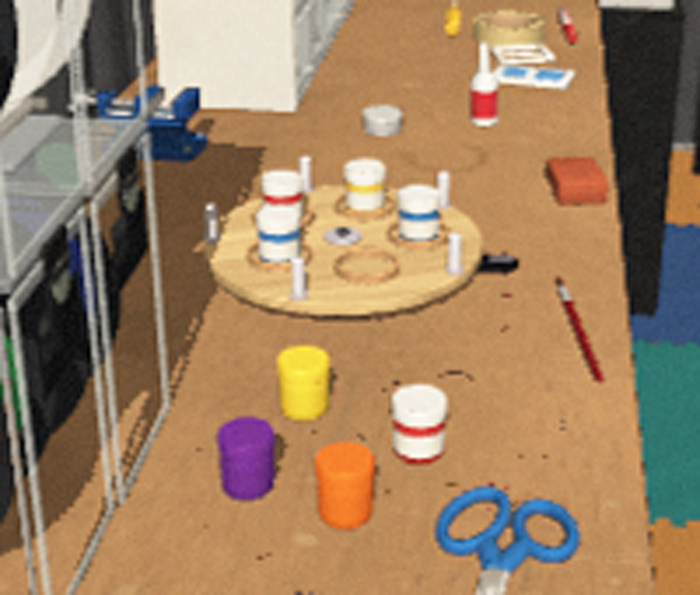

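The picture shows the white stray pot at about pixel (219,223) and three coloured look-alikes. The axis cap is at (318,189), the empty cup at (299,200) and the pointer tip at (322,237). The pegs are at (277,182), (311,148), (354,170), (346,219) and (298,225).

Run:
```python
from h import *
p=eyes.capture("top")
f=lambda u,v,z:pix2plane(p,(160+u/2.35,110+v/2.35),z)
cap=f(371,185,36);cup=f(326,211,34);tip=f(382,305,9)
pegs=np.array([f(*q,60) for q in((275,170),(355,90),(456,142),(438,256),(325,271))])
print(cap,cup,tip);c=pegs.mean(0);print("pegs",pegs.round(),c)
for q in [cup,tip,*pegs]: d=q-c;print(np.hypot(*d[:2]).round(),np.degrees(np.arctan2(d[1],d[0])).round(1))
print("stray",f(138,265,42))
s=telemetry.get_state();print(Ro.from_rotvec(s["eef_rot"]).as_matrix().round(3))
```

```text
[539.79282658  86.26210124  36.        ] [509.48055541 138.59040033  34.        ] [398.36827146  73.40761261   9.        ]
pegs [[556. 195.  60.]
 [647. 104.  60.]
 [588. -11.  60.]
 [459.  10.  60.]
 [441. 138.  60.]] [538.12884173  87.16596135  60.        ]
59.0 119.1
140.0 -174.4
109.0 80.7
110.0 8.9
110.0 -63.0
111.0 -135.7
109.0 152.5
stray [446.32416864 355.60751276  42.        ]
[[-0.965  0.261 -0.   ]
 [ 0.261  0.965  0.   ]
 [ 0.     0.    -1.   ]]
```

Emit:
arm_command(
  motion=[
    {"dx":-0.81,"dy":-0.523,"dz":0.1,"rz":0.467},
    {"dx":-0.81,"dy":-0.523,"dz":0.1,"rz":0.467},
    {"dx":-0.81,"dy":-0.523,"dz":0.1,"rz":0.467},
    {"dx":-0.81,"dy":-0.523,"dz":0.1,"rz":0.467},
    {"dx":-0.81,"dy":-0.523,"dz":0.1,"rz":0.467},
    {"dx":-0.81,"dy":-0.523,"dz":0.1,"rz":0.467},
    {"dx":-0.81,"dy":-0.523,"dz":0.1,"rz":0.467},
    {"dx":-0.81,"dy":-0.523,"dz":0.1,"rz":0.467},
    {"dx":-0.81,"dy":-0.523,"dz":0.1,"rz":0.467},
  ],
  hand=-0.3,
)

```text
$.motion[0]: bad value
```

Run:
```python
from h import *
s=telemetry.get_state();print(s["time_s"],s["eef_pos"],s["joint_positions"].round(2))
R=Ro.from_rotvec(s["eef_rot"]).as_matrix();print(R.round(3))
print(tool(np.array([557,197.5,140])-s["eef_pos"]), np.degrees(np.arctan2(R[1,1],R[0,1])))
```

```text
0.85 [169.48291685 627.54339798 231.32075043] [-1.4   0.38  0.04  1.6  -0.02  1.16 -0.05]
[[-0.965  0.261 -0.   ]
 [ 0.261  0.965  0.   ]
 [ 0.     0.    -1.   ]]
[-1.62077675 -1.04716477  0.30430019] 74.88818863365684
```

Emit:
arm_command(
  motion=[
    {"dx":-0.81,"dy":-0.523,"dz":0.1,"rx":0,"ry":0,"rz":0.467},
    {"dx":-0.81,"dy":-0.523,"dz":0.1,"rx":0,"ry":0,"rz":0.467},
    {"dx":-0.81,"dy":-0.523,"dz":0.1,"rx":0,"ry":0,"rz":0.467},
    {"dx":-0.81,"dy":-0.523,"dz":0.1,"rx":0,"ry":0,"rz":0.467},
    {"dx":-0.81,"dy":-0.523,"dz":0.1,"rx":0,"ry":0,"rz":0.467},
    {"dx":-0.81,"dy":-0.523,"dz":0.1,"rx":0,"ry":0,"rz":0.467},
    {"dx":-0.81,"dy":-0.523,"dz":0.1,"rx":0,"ry":0,"rz":0.467},
    {"dx":-0.81,"dy":-0.523,"dz":0.1,"rx":0,"ry":0,"rz":0.467},
    {"dx":-0.81,"dy":-0.523,"dz":0.1,"rx":0,"ry":0,"rz":0.467},
  ],
  hand=-0.3,
)

```text
time_s: 1.6
eef_pos: [366.1, 409.3, 201.3]
eef_rot: [1.513, 2.752, -0.001]
wrist_force: [-1.1, 0.7, 0.3]
width: 29.4
grip_force: 0.0
```

Run:
```python
from h import *
s=telemetry.get_state();print(s["time_s"],s["eef_pos"],s["joint_positions"].round(2))
R=Ro.from_rotvec(s["eef_rot"]).as_matrix();print(R.round(3))
print(tool(np.array([557,197.5,140])-s["eef_pos"]), np.degrees(np.arctan2(R[1,1],R[0,1])))
```

```text
1.6 [366.11739149 409.29030774 201.2852545 ] [-1.17  0.23  0.28  1.88 -0.07  1.04 -0.29]
[[-0.536  0.844  0.001]
 [ 0.844  0.536 -0.001]
 [-0.001  0.    -1.   ]]
[-0.93681045  0.15883407  0.20524782] 32.40677339158888
```

Emit:
arm_command(
  motion=[
    {"dx":-0.937,"dy":0.159,"dz":0.205,"rx":0,"ry":0,"rz":0.463},
    {"dx":-0.937,"dy":0.159,"dz":0.205,"rx":0,"ry":0,"rz":0.463},
    {"dx":-0.937,"dy":0.159,"dz":0.205,"rx":0,"ry":0,"rz":0.463},
    {"dx":-0.937,"dy":0.159,"dz":0.205,"rx":0,"ry":0,"rz":0.463},
    {"dx":-0.937,"dy":0.159,"dz":0.205,"rx":0,"ry":0,"rz":0.463},
    {"dx":-0.937,"dy":0.159,"dz":0.205,"rx":0,"ry":0,"rz":0.463},
    {"dx":-0.937,"dy":0.159,"dz":0.205,"rx":0,"ry":0,"rz":0.463},
    {"dx":-0.937,"dy":0.159,"dz":0.205,"rx":0,"ry":0,"rz":0.463},
    {"dx":-0.937,"dy":0.159,"dz":0.205,"rx":0,"ry":0,"rz":0.463},
  ],
)

```text
time_s: 2.35
eef_pos: [557.1, 200.2, 139.3]
eef_rot: [2.389, 2.038, -0.001]
wrist_force: [-0.2, 1.8, -0.5]
width: 29.8
grip_force: 0.0
```

Run:
```python
from h import *
s=telemetry.get_state();print(s["time_s"],s["eef_pos"],s["joint_positions"].round(2))
R=Ro.from_rotvec(s["eef_rot"]).as_matrix()
print(tool(np.array([557,197.5,140])-s["eef_pos"]), np.degrees(np.arctan2(R[1,1],R[0,1])))
p=eyes.capture("wrist");im=p["image"].copy()
c=np.array([539,87])
for k in range(5):
    a=np.radians(80.7+72*k);q=proj(p,[*(c+112*np.array([np.cos(a),np.sin(a)])),60]);cv2.circle(im,tuple(int(v) for v in q),4,(0,0,255),1);print(q.round())
print("cap",proj(p,[539,87,36]))
cv2.imwrite("pics/w1.png",im)
```

```text
2.35 [557.10931712 200.15141459 139.30731289] [-0.83  0.41  0.51  1.84 -0.24  0.95 -0.38]
[-0.0087884   0.00103436 -0.0022955 ] -9.070893233034889
[326. 211.]
[186. 307.]
[248. 434.]
[401. 434.]
[465. 308.]
cap [324.99779485 326.53552956]
```

View pics/w1.png

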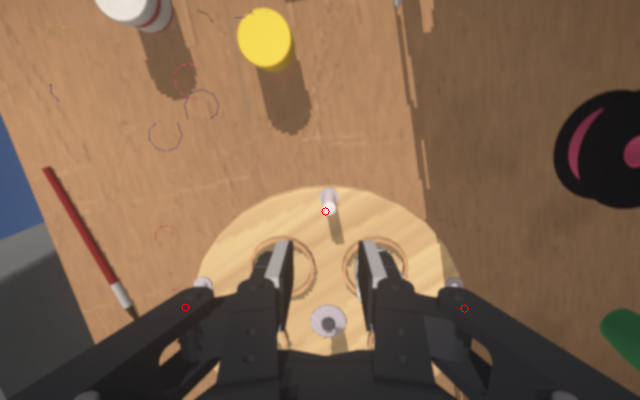

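Run:
```python
from h import *
from scipy.optimize import least_squares
p=eyes.capture("wrist");t=eyes.capture("top")
cv2.imwrite("pics/w2.png",cv2.resize(p["image"][170:350,180:480],None,fx=2.6,fy=2.6,interpolation=cv2.INTER_CUBIC))
s=telemetry.get_state();print(s["eef_pos"],"cam",-p["R"].T@p["t"],p["R"][2])
def model(P,cam,h):
    c=P[:2];return [proj(cam,[*(c+112*np.array([np.cos(P[2]+k),np.sin(P[2]+k)])),h]) for k in 2*np.pi/5*np.arange(5)]
T=[(160+u/2.35,110+v/2.35) for u,v in((275,170),(355,90),(456,142),(438,256),(325,271))]
r=least_squares(lambda P:(np.array(model(P,t,60))-T).ravel(),[539,87,1.4]);print(r.x,np.degrees(r.x[2]),r.fun.round(1))
print("top->wrist, tops",np.round(model(r.x,p,60)),"bases",np.round(model(r.x,p,28)),"cap",proj(p,[*r.x[:2],36]))
```

```text
[554.72818792 205.57373594 139.69938041] cam [566.73081073 270.17623227 282.66862462] [-0.04300288 -0.26621068 -0.96295515]
[5.38471906e+02 8.73146533e+01 5.26337073e-01] 30.15689287578817 [ 19.3 -29.7 -34.8  49.3 -41.2  60.3   9.3 -13.   47.  -67.6]
top->wrist, tops [[444. 268.]
 [269. 224.]
 [186. 355.]
 [293. 452.]
 [437. 410.]] bases [[431. 250.]
 [276. 211.]
 [200. 329.]
 [296. 419.]
 [426. 380.]] cap [325.86258447 329.20988746]
```

View pics/w2.png

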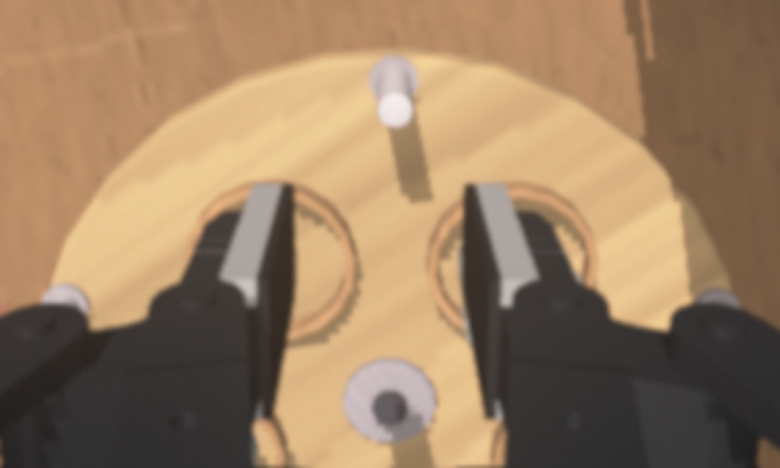

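Run:
```python
from h import *
p=eyes.capture("wrist")
print("peg",pix2plane(p,(332.3,212.3),60),"cap",pix2plane(p,(330,324),36))
for i in range(2):
  s=telemetry.get_state();print(s["time_s"],s["eef_pos"]); eyes.capture("top")
R=Ro.from_rotvec(s["eef_rot"]).as_matrix();print(R.round(3),np.degrees(np.arctan2(R[1,1],R[0,1])))
print(tool(np.array([557,197.5,140])-s["eef_pos"])*300)
```

```text
peg [559.1784917  201.42738092  60.        ] cap [542.14875425  94.40724856  36.        ]
2.55 [554.5897755  205.7878279  139.83713255]
2.6 [554.62793603 205.58702807 139.92968971]
[[ 0.148  0.989 -0.   ]
 [ 0.989 -0.148  0.002]
 [ 0.002 -0.001 -1.   ]] -8.537014172173196
[-7.64332703  3.55028323 -0.08182348]
```

Emit:
arm_command(
  motion=[
    {"dx":-0.0174,"dy":0.0124,"dz":0.1,"rx":0,"ry":0,"rz":0},
    {"dx":-0.0174,"dy":0.0124,"dz":0.2,"rx":0,"ry":0,"rz":0},
    {"dx":-0.0174,"dy":0.0124,"dz":0.28,"rx":0,"ry":0,"rz":0},
    {"dx":-0.0174,"dy":0.0124,"dz":0.327,"rx":0,"ry":0,"rz":0},
    {"dx":-0.0174,"dy":0.0124,"dz":0.327,"rx":0,"ry":0,"rz":0},
    {"dx":-0.0174,"dy":0.0124,"dz":0.327,"rx":0,"ry":0,"rz":0},
  ],
)

```text
time_s: 3.15
eef_pos: [558.0, 197.4, 41.4]
eef_rot: [-2.384, -2.045, 0.002]
wrist_force: [0.8, 0.4, -0.4]
width: 30.1
grip_force: 0.0
```

Emit:
arm_command(
  motion=[
    {"dx":0,"dy":0,"dz":0,"rx":0,"ry":0,"rz":0},
    {"dx":0,"dy":0,"dz":0,"rx":0,"ry":0,"rz":0},
    {"dx":0,"dy":0,"dz":0,"rx":0,"ry":0,"rz":0},
    {"dx":0,"dy":0,"dz":0,"rx":0,"ry":0,"rz":0},
  ],
  hand=-1,
  grip_force=20,
)

```text
time_s: 3.48
eef_pos: [560.2, 197.6, 43.6]
eef_rot: [2.385, 2.044, 0.006]
wrist_force: [-0.3, 1.4, 3.7]
width: 8.7
grip_force: 20.0
```

Run:
```python
from h import *
s=telemetry.get_state();print(s["time_s"],s["eef_pos"],s["width"],s["wrist_force"])
R=Ro.from_rotvec(s["eef_rot"]).as_matrix();x0=s["eef_pos"];print(np.degrees(np.arctan2(R[1,1],R[0,1])))
a0=np.radians(80.9)
c=x0[:2]-112*np.array([np.cos(a0),np.sin(a0)]);print("c if peg at tcp",c)
for c in (c,):
  for d in np.linspace(7,69,10):
    w=Ro.from_euler("z",d,degrees=True).as_matrix()
    dw=w@np.array([*(x0[:2]-c),0])-np.array([*(x0[:2]-c),0])
    print(round(d,1),(R.T@dw/300).round(3),"rz",round(-d/90,3))
```

```text
3.4833 [560.21289653 197.5859797   43.60410429] 8.743446601476323 [-0.32369562  1.4277549   3.68657683]
-8.8068579353476
c if peg at tcp [542.499193    86.99563334]
7.0 [-0.003 -0.046 -0.   ] rz -0.078
13.9 [-0.01 -0.09 -0.  ] rz -0.154
20.8 [-0.024 -0.133 -0.   ] rz -0.231
27.7 [-0.042 -0.174 -0.001] rz -0.307
34.6 [-0.065 -0.212 -0.001] rz -0.384
41.4 [-0.092 -0.248 -0.001] rz -0.46
48.3 [-0.124 -0.28  -0.001] rz -0.537
55.2 [-0.159 -0.307 -0.001] rz -0.614
62.1 [-0.197 -0.331 -0.001] rz -0.69
69.0 [-0.238 -0.35  -0.002] rz -0.767
```

Emit:
arm_command(
  motion=[
    {"dx":-0.003,"dy":-0.046,"dz":0,"rx":0,"ry":0,"rz":-0.078},
    {"dx":-0.01,"dy":-0.09,"dz":0,"rx":0,"ry":0,"rz":-0.154},
    {"dx":-0.024,"dy":-0.133,"dz":0,"rx":0,"ry":0,"rz":-0.231},
    {"dx":-0.042,"dy":-0.174,"dz":0,"rx":0,"ry":0,"rz":-0.307},
    {"dx":-0.065,"dy":-0.212,"dz":0,"rx":0,"ry":0,"rz":-0.384},
    {"dx":-0.092,"dy":-0.248,"dz":0,"rx":0,"ry":0,"rz":-0.46},
    {"dx":-0.124,"dy":-0.28,"dz":0,"rx":0,"ry":0,"rz":-0.537},
    {"dx":-0.159,"dy":-0.307,"dz":0,"rx":0,"ry":0,"rz":-0.614},
    {"dx":-0.197,"dy":-0.331,"dz":0,"rx":0,"ry":0,"rz":-0.69},
    {"dx":-0.238,"dy":-0.35,"dz":0,"rx":0,"ry":0,"rz":-0.767},
  ],
)

```text
time_s: 4.32
eef_pos: [446.0, 143.6, 43.6]
eef_rot: [0.796, 3.034, 0.007]
wrist_force: [1.8, 0.8, 2.7]
width: 8.9
grip_force: 20.9
```

Emit:
arm_command(
  motion=[
    {"dx":0,"dy":0,"dz":0,"rx":0,"ry":0,"rz":0},
    {"dx":0,"dy":0,"dz":0,"rx":0,"ry":0,"rz":0},
  ],
)

```text
time_s: 4.48
eef_pos: [445.1, 141.9, 43.5]
eef_rot: [0.81, 3.033, 0.003]
wrist_force: [-1.7, -0.7, 7.3]
width: 8.8
grip_force: 21.2
```

Run:
```python
from h import *
s=telemetry.get_state();print(s["time_s"],s["eef_pos"],s["width"],s["wrist_force"])
R=Ro.from_rotvec(s["eef_rot"]).as_matrix();print(np.degrees(np.arctan2(R[1,1],R[0,1])))
t=eyes.capture("top");w=eyes.capture("wrist")
a=cv2.resize(t["image"][140:245,265:375],None,fx=5,fy=5,interpolation=cv2.INTER_CUBIC)
cv2.imwrite("pics/t2.png",a);cv2.imwrite("pics/w3.png",w["image"])
```

```text
4.4833 [445.05861227 141.87108602  43.51170097] 8.781633191720799 [-1.6934455  -0.74174995  7.25119064]
60.105111732584334
```

View pics/t2.png

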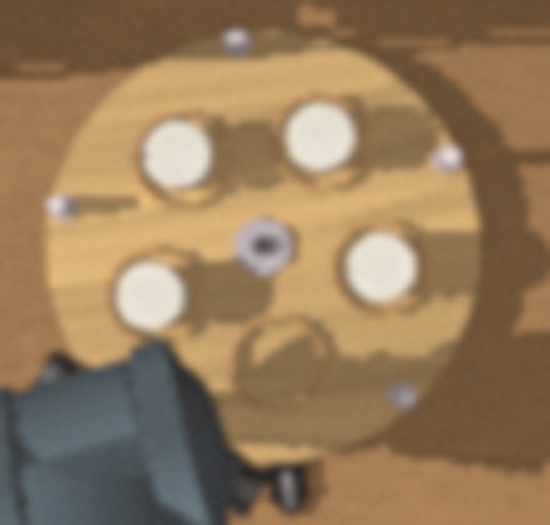

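In this crop (5x, offset 265,140) the empty cup sits at (282,362) below the cap at (264,246). The arrow tip is at about (290,490), so the cup is nearly at the front.

Run:
```python
from h import *
t=eyes.capture("top")
f=lambda u,v,z:pix2plane(t,(265+u/5,140+v/5),z)[:2]
P=np.array([f(*q,60) for q in((60,206),(237,41),(449,157),(403,396))])
cap=f(264,246,36);tip=f(290,492,9);cup=f(282,362,36)
from scipy.optimize import least_squares
g=lambda X:np.array([X[:2]+X[3]*np.array([np.cos(X[2]-k),np.sin(X[2]-k)]) for k in np.radians(72)*np.arange(4)])
r=least_squares(lambda X:(g(X)-P).ravel(),[540,88,np.radians(80),112]);X=r.x
c=X[:2];print("c",c,"r",X[3],"cup ang",(np.degrees(X[2])+108)%360,r.fun.round(1),"cap",cap,"tip",tip,"cup",cup)
ang=lambda d:np.degrees(np.arctan2(d[1],d[0]))%360
print("tip ang from c",ang(tip-c),"from cap",ang(tip-cap),"cup",ang(cup-cap))
```

```text
c [538.24230409  86.94544044] r 110.08977316637382 cup ang 187.21833476108563 [ 0.  -0.   0.1  0.1 -0.2  0.   0.1 -0.1] cap [538.49116602  86.45567977] tip [402.23275367  72.17231167] cup [475.26329346  76.45569113]
tip ang from c 186.19906875223236 from cap 185.98420863032896 cup 188.98733835829142
```

Emit:
arm_command(
  motion=[
    {"dx":0,"dy":0,"dz":0,"rx":0,"ry":0,"rz":0},
    {"dx":0,"dy":0,"dz":0,"rx":0,"ry":0,"rz":0},
    {"dx":0,"dy":0,"dz":0,"rx":0,"ry":0,"rz":0},
    {"dx":0,"dy":0,"dz":-0.1,"rx":0,"ry":0,"rz":0},
    {"dx":0,"dy":0,"dz":-0.2,"rx":0,"ry":0,"rz":0},
    {"dx":0,"dy":0,"dz":-0.3,"rx":0,"ry":0,"rz":0},
    {"dx":0,"dy":0,"dz":-0.36,"rx":0,"ry":0,"rz":0},
    {"dx":0,"dy":0,"dz":-0.36,"rx":0,"ry":0,"rz":0},
  ],
  hand=-0.2,
)

```text
time_s: 5.3
eef_pos: [447.3, 143.5, 153.9]
eef_rot: [0.806, 3.029, 0.009]
wrist_force: [1.3, 0.0, 0.9]
width: 34.0
grip_force: 0.0
```

Run:
```python
from h import *
s=telemetry.get_state();print(s["time_s"],s["eef_pos"],s["width"],s["wrist_force"])
R=Ro.from_rotvec(s["eef_rot"]).as_matrix();print(np.degrees(np.arctan2(R[1,1],R[0,1])))
print(tool(np.array([446,356,150])-s["eef_pos"]))
```

```text
5.3 [447.29128226 143.48578496 153.903738  ] 33.963180538402455 [1.31882053 0.03739706 0.85779169]
60.187195844551574
[0.35600229 0.61237441 0.01584405]
```

Emit:
arm_command(
  motion=[
    {"dx":0.356,"dy":0.612,"dz":0,"rx":0,"ry":0,"rz":0.6},
    {"dx":0.356,"dy":0.612,"dz":0,"rx":0,"ry":0,"rz":0.6},
    {"dx":0.356,"dy":0.612,"dz":0,"rx":0,"ry":0,"rz":0.6},
    {"dx":0.356,"dy":0.612,"dz":0,"rx":0,"ry":0,"rz":0.6},
    {"dx":0.356,"dy":0.612,"dz":0,"rx":0,"ry":0,"rz":0.6},
    {"dx":0.356,"dy":0.612,"dz":0,"rx":0,"ry":0,"rz":0.6},
    {"dx":0.356,"dy":0.612,"dz":0,"rx":0,"ry":0,"rz":0.6},
    {"dx":0.356,"dy":0.612,"dz":0,"rx":0,"ry":0,"rz":0.6},
    {"dx":0.356,"dy":0.612,"dz":0,"rx":0,"ry":0,"rz":0.6},
    {"dx":0.356,"dy":0.612,"dz":0,"rx":0,"ry":0,"rz":0.6},
  ],
  hand=0.6,
)

```text
time_s: 6.13
eef_pos: [441.8, 354.0, 148.4]
eef_rot: [2.095, 2.341, -0.004]
wrist_force: [-0.1, 0.4, 0.5]
width: 68.3
grip_force: 0.0
```

Run:
```python
from h import *
w=eyes.capture("wrist");eyes.capture("top")
s=telemetry.get_state();print(s["time_s"],s["eef_pos"],s["width"])
R=Ro.from_rotvec(s["eef_rot"]).as_matrix();print(np.degrees(np.arctan2(R[1,1],R[0,1])))
for r in silhouettes(w,"stray_pot"): 
    v,u=np.nonzero(r["region"]);print(round(r["score"],2),r["point"],u.min(),u.max(),v.min(),v.max(),pix2plane(w,r["point"],25).round(1))
cv2.imwrite("pics/w4.png",w["image"])
```

```text
6.2333 [442.17619581 353.92395642 148.93599188] 68.32585076763267
6.286471030797079
0.92 [399.0, 98.0] 372 427 73 124 [489.4 433.8  25. ]
0.86 [429.9, 238.3] 403 454 219 265 [535.4 323.   25. ]
0.84 [481.5, 135.5] 446 510 114 163 [558.8 413.1  25. ]
0.82 [336.0, 193.0] 313 359 164 214 [450.5 353.9  25. ]
```

View pics/w4.png

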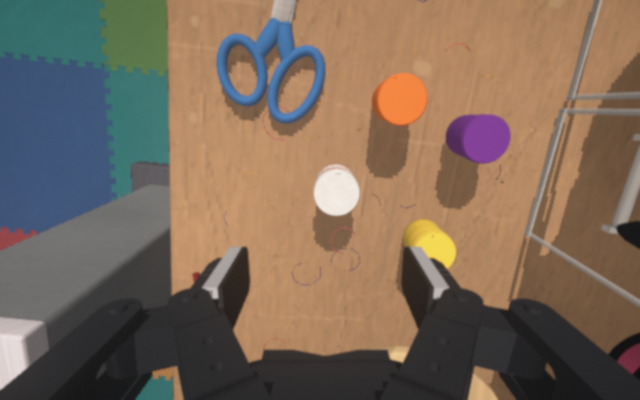

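The white pot's lid is centred at pixel (337,191), about 7 mm from the tool axis. The look-alikes are clear of the fingers.

Emit:
arm_command(
  motion=[
    {"dx":0.001,"dy":0.0236,"dz":0.1,"rx":0,"ry":0,"rz":0},
    {"dx":0.001,"dy":0.0236,"dz":0.2,"rx":0,"ry":0,"rz":0},
    {"dx":0.001,"dy":0.0236,"dz":0.3,"rx":0,"ry":0,"rz":0},
    {"dx":0.001,"dy":0.0236,"dz":0.38,"rx":0,"ry":0,"rz":0},
    {"dx":0.001,"dy":0.0236,"dz":0.43,"rx":0,"ry":0,"rz":0},
    {"dx":0.001,"dy":0.0236,"dz":0.453,"rx":0,"ry":0,"rz":0},
    {"dx":0.001,"dy":0.0236,"dz":0.453,"rx":0,"ry":0,"rz":0},
    {"dx":0.001,"dy":0.0236,"dz":0.453,"rx":0,"ry":0,"rz":0},
  ],
)

```text
time_s: 6.95
eef_pos: [449.9, 355.7, 14.2]
eef_rot: [2.098, 2.339, 0.001]
wrist_force: [-0.0, 0.4, 1.1]
width: 68.4
grip_force: 0.0
```

Emit:
arm_command(
  motion=[
    {"dx":0,"dy":0,"dz":0,"rx":0,"ry":0,"rz":0},
    {"dx":0,"dy":0,"dz":0,"rx":0,"ry":0,"rz":0},
    {"dx":0,"dy":0,"dz":0,"rx":0,"ry":0,"rz":0},
    {"dx":0,"dy":0,"dz":0,"rx":0,"ry":0,"rz":0},
    {"dx":0,"dy":0,"dz":0,"rx":0,"ry":0,"rz":0},
  ],
  hand=-1,
  grip_force=25,
)

```text
time_s: 7.37
eef_pos: [450.5, 356.7, 15.3]
eef_rot: [2.098, 2.339, 0.004]
wrist_force: [-1.1, -0.9, 6.3]
width: 35.3
grip_force: 24.8
```

Emit:
arm_command(
  motion=[
    {"dx":0,"dy":0,"dz":-0.08,"rx":0,"ry":0,"rz":0},
    {"dx":0,"dy":0,"dz":-0.18,"rx":0,"ry":0,"rz":0},
    {"dx":0,"dy":0,"dz":-0.28,"rx":0,"ry":0,"rz":0},
    {"dx":0,"dy":0,"dz":-0.38,"rx":0,"ry":0,"rz":0},
    {"dx":0,"dy":0,"dz":-0.42,"rx":0,"ry":0,"rz":0},
    {"dx":0,"dy":0,"dz":-0.42,"rx":0,"ry":0,"rz":0},
    {"dx":0,"dy":0,"dz":-0.42,"rx":0,"ry":0,"rz":0},
  ],
)

```text
time_s: 7.95
eef_pos: [449.3, 355.8, 139.7]
eef_rot: [-2.097, -2.339, -0.001]
wrist_force: [0.7, 0.6, -1.4]
width: 35.0
grip_force: 25.3
```

Run:
```python
from h import *
w=eyes.capture("wrist");t=eyes.capture("side")
s=telemetry.get_state();print(s["time_s"],s["eef_pos"],s["width"],s["eef_rot"])
a=cv2.resize(t["image"][180:320,250:400],None,fx=3,fy=3,interpolation=cv2.INTER_CUBIC)
b=cv2.resize(w["image"],None,fx=.55,fy=.55,interpolation=cv2.INTER_AREA)[:,:]
o=np.zeros((420,802,3),np.uint8);o[:420,:450]=a;o[:220,450:802]=b;cv2.imwrite("pics/g.png",o[:,:800])
print(tool(np.array([474,80.5,150])-s["eef_pos"]))
```

```text
8.05 [447.88165545 354.57405277 137.50729238] 35.36488514069018 [-2.09720204 -2.33853716  0.00662462]
[-0.91773478 -0.01270764 -0.03929205]
```

View pics/g.png

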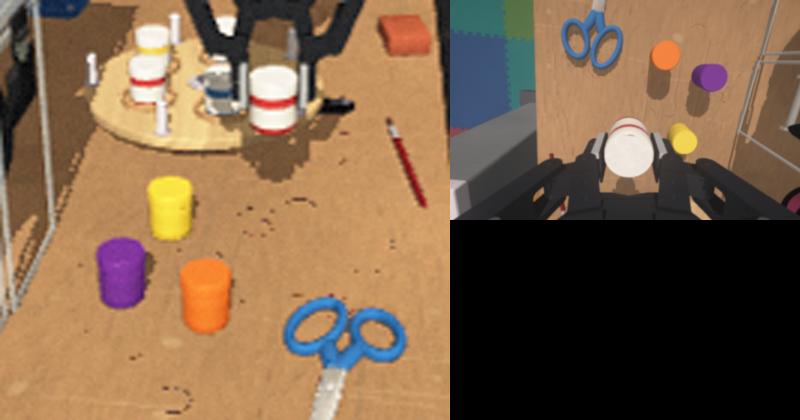

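Emit:
arm_command(
  motion=[
    {"dx":-0.913,"dy":0,"dz":0,"rx":0,"ry":0,"rz":0},
    {"dx":-0.913,"dy":0,"dz":0,"rx":0,"ry":0,"rz":0},
    {"dx":-0.913,"dy":0,"dz":0,"rx":0,"ry":0,"rz":0},
    {"dx":-0.913,"dy":0,"dz":0,"rx":0,"ry":0,"rz":0},
    {"dx":-0.913,"dy":0,"dz":0,"rx":0,"ry":0,"rz":0},
    {"dx":-0.913,"dy":0,"dz":0,"rx":0,"ry":0,"rz":0},
    {"dx":-0.913,"dy":0,"dz":0,"rx":0,"ry":0,"rz":0},
    {"dx":-0.913,"dy":0,"dz":0,"rx":0,"ry":0,"rz":0},
    {"dx":-0.913,"dy":0,"dz":0,"rx":0,"ry":0,"rz":0},
    {"dx":-0.913,"dy":0,"dz":0,"rx":0,"ry":0,"rz":0},
  ],
)

```text
time_s: 8.88
eef_pos: [477.9, 83.9, 138.3]
eef_rot: [-2.096, -2.338, 0.004]
wrist_force: [-0.8, 1.2, -0.2]
width: 35.6
grip_force: 25.3
```

Run:
```python
from h import *
w=eyes.capture("wrist");t=eyes.capture("side");s=telemetry.get_state();print(s["time_s"],s["eef_pos"],s["width"],s["eef_rot"])
im=w["image"].copy()
for th in np.linspace(0,2*np.pi,60):
    for c,z,r,col in(((477.5,82.4),36,25.5,(0,0,255)),((542,90),28,120,(255,0,0))):
        cv2.circle(im,tuple(int(v) for v in proj(w,[c[0]+r*np.cos(th),c[1]+r*np.sin(th),z])),1,col,-1)
b=t["image"][160:260,250:390]
o=np.zeros((600,640,3),np.uint8);o[:400]=im;o[400:600,:280]=cv2.resize(b,None,fx=2,fy=2,interpolation=cv2.INTER_CUBIC);cv2.imwrite("pics/w5.png",o)
print(tool(np.array([477.5,82.4,60])-s["eef_pos"]))
```

```text
8.9833 [478.28288923  85.14399888 138.82284232] 35.44558174859372 [-2.09317028e+00 -2.34111486e+00  2.20403817e-03]
[-0.00878422 -0.00313129  0.26274948]
```

View pics/w5.png

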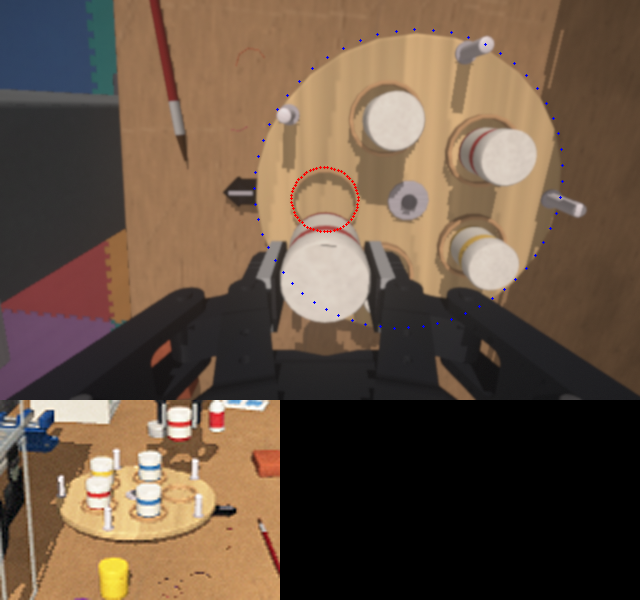

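Emit:
arm_command(
  motion=[
    {"dx":-0.0117,"dy":-0.004,"dz":0.08,"rx":0,"ry":0,"rz":0},
    {"dx":-0.0117,"dy":-0.004,"dz":0.16,"rx":0,"ry":0,"rz":0},
    {"dx":-0.0117,"dy":-0.004,"dz":0.22,"rx":0,"ry":0,"rz":0},
    {"dx":-0.0117,"dy":-0.004,"dz":0.26,"rx":0,"ry":0,"rz":0},
    {"dx":-0.0117,"dy":-0.004,"dz":0.26,"rx":0,"ry":0,"rz":0},
    {"dx":-0.0117,"dy":-0.004,"dz":0.26,"rx":0,"ry":0,"rz":0},
  ],
)

```text
time_s: 9.48
eef_pos: [477.4, 81.0, 61.0]
eef_rot: [-2.094, -2.341, 0.003]
wrist_force: [0.5, 0.1, -0.4]
width: 35.4
grip_force: 25.3
```

Run:
```python
from h import *
w=eyes.capture("wrist");t=eyes.capture("side");s=telemetry.get_state();print(s["time_s"],s["eef_pos"],s["width"],s["wrist_force"])
o=np.zeros((540,800,3),np.uint8)
o[:400,:400]=cv2.resize(w["image"][100:300,200:400],None,fx=2,fy=2,interpolation=cv2.INTER_CUBIC)
o[:400,400:]=cv2.resize(t["image"][175:255,290:370],None,fx=5,fy=5,interpolation=cv2.INTER_CUBIC);cv2.imwrite("pics/w6.png",o[:400])
```

```text
9.5833 [479.06078454  80.88103068  62.46554867] 35.27959696259572 [ 0.74084976  0.36984968 -0.73298173]
```

View pics/w6.png

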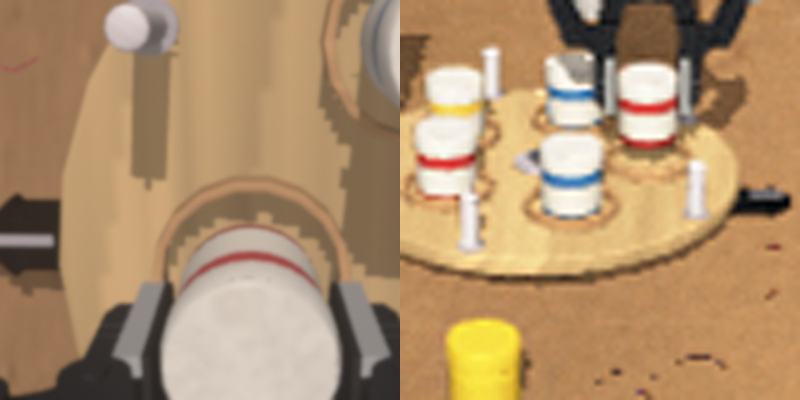

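The pot hangs upright just above the cup. Columns line up in both views; I'll check the depth direction by number.

Run:
```python
from h import *
w=eyes.capture("wrist");s=telemetry.get_state()
a=pix2plane(w,(327,189),36);b=pix2plane(w,(325,213),48)
print("cup",a-[-3,26.8,0],"pot",b-[-2,16.9,0],s["eef_pos"])
print("front/back ring cols",pix2plane(w,(200+157/2,100+270/2),36),pix2plane(w,(200+352/2,100+270/2),36))
```

```text
cup [480.20287731  80.35665058  36.        ] pot [479.1930456   80.85699573  48.        ] [479.32212453  80.70447809  62.75510608]
front/back ring cols [453.80347715  78.60014783  36.        ] [506.63862559  84.45333972  36.        ]
```

Emit:
arm_command(
  motion=[
    {"dx":0,"dy":0.002,"dz":0.02,"rx":0,"ry":0,"rz":0},
    {"dx":0,"dy":0.002,"dz":0.035,"rx":0,"ry":0,"rz":0},
    {"dx":0,"dy":0.002,"dz":0.05,"rx":0,"ry":0,"rz":0},
    {"dx":0,"dy":0.002,"dz":0.058,"rx":0,"ry":0,"rz":0},
    {"dx":0,"dy":0.002,"dz":0.065,"rx":0,"ry":0,"rz":0},
    {"dx":0,"dy":0.002,"dz":0.065,"rx":0,"ry":0,"rz":0},
    {"dx":0,"dy":0.002,"dz":0.065,"rx":0,"ry":0,"rz":0},
  ],
)

```text
time_s: 10.22
eef_pos: [478.5, 79.8, 43.3]
eef_rot: [-2.097, -2.337, 0.001]
wrist_force: [-5.0, -0.5, 10.6]
width: 35.2
grip_force: 26.0
```

Emit:
arm_command(
  motion=[
    {"dx":0,"dy":0,"dz":0,"rx":0,"ry":0,"rz":0},
    {"dx":0,"dy":0,"dz":0,"rx":0,"ry":0,"rz":0},
    {"dx":0,"dy":0,"dz":0,"rx":0,"ry":0,"rz":0},
    {"dx":0,"dy":0,"dz":0,"rx":0,"ry":0,"rz":0},
    {"dx":0,"dy":0,"dz":-0.05,"rx":0,"ry":0,"rz":0},
    {"dx":0,"dy":0,"dz":-0.12,"rx":0,"ry":0,"rz":0},
    {"dx":0,"dy":0,"dz":-0.22,"rx":0,"ry":0,"rz":0},
    {"dx":0,"dy":0,"dz":-0.32,"rx":0,"ry":0,"rz":0},
    {"dx":0,"dy":0,"dz":-0.4,"rx":0,"ry":0,"rz":0},
    {"dx":0,"dy":0,"dz":-0.4,"rx":0,"ry":0,"rz":0},
  ],
  hand=0.2,
)

```text
time_s: 11.05
eef_pos: [483.1, 80.7, 167.4]
eef_rot: [2.095, 2.335, 0.015]
wrist_force: [1.3, 0.1, 0.3]
width: 51.1
grip_force: 0.0
```

Run:
```python
from h import *
w=eyes.capture("wrist");t=eyes.capture("side");s=telemetry.get_state();print(s["time_s"],s["eef_pos"],s["width"],s["wrist_force"])
o=np.zeros((400,800,3),np.uint8)
o[:,:400]=cv2.resize(w["image"][50:350,200:500],(400,400))
o[:,400:]=cv2.resize(t["image"][175:255,290:370],None,fx=5,fy=5,interpolation=cv2.INTER_CUBIC);cv2.imwrite("pics/w7.png",o)
```

```text
11.15 [479.63503266  80.17512461 163.12036021] 51.42913897718461 [-0.37555678  0.62112058 -0.55371126]
```

View pics/w7.png

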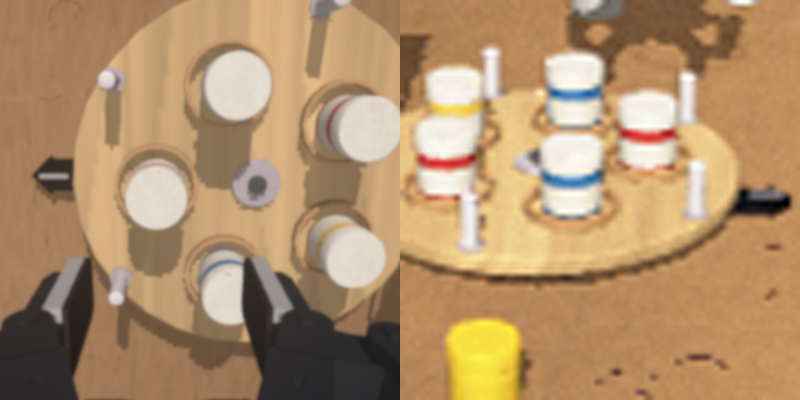

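The pot stands upright in the cup, in line with the cap and pointer. The gripper is clear.

```bash
python3 -c "
from h import *
print(manip.hand_in())"
```

```text
the job is handed in; nothing more can be done
None
```

I turned the carousel until the empty cup stood at the pointer, stood the white stray pot upright in it and handed the job in at about 11 s; no verdict came back.

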